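Open the top half of the split-door reagent cabinet

TASK

One of the two small bench cabinets has a split door, with an upper and a lower half. Take the upper half by its handle and swing it wide open, until it stands square to the cabinet or further, and let go. Leave the lower half bolted and the neighbouring cabinet, which has one undivided door, shut.

Things in the scene. Friction and masses are not known exactly. Their poses are not given: they have to be found in the camera images.
- upper_handle (a point): Grip point on the upper half door's handle, an upright round steel bar 11 mm thick near the free edge, at heights 172 to 245 mm, its axis 38 mm off the door's face. Point: on the bar's axis, 225 mm up, 25 mm below the cabinet's top. Axes turn with the door: -x out of its outer face, +y along it from free edge to hinge, z up. The vertical hinge axis is at x +45, y +145 mm from here.
- upper_leaf (a joint): Opening of the white upper half door (170 wide, 14 thick, heights 132 to 247 mm), rad: 0 shut, stop at 2.0. Hinged at its left edge seen from the robot; the free edge swings towards the robot (clockwise from above). Starts shut or slightly ajar; its own bolt is already drawn, no latch. The hinge is slightly stiff (0.06 N m): it stays where left.
- lower_bolt (a joint): Slide of the small steel barrel bolt on the lower half door (heights 8 to 127 mm, with a like handle lower down): 0 m shot home in its keeper, 0.025 m drawn (towards the hinge). Starts home; while it is home the lower half cannot open.
- plain_door (a joint): Opening of the neighbouring cabinet's one full-height door, rad, 0 shut; starts shut. Its handle is like the upper one, at the same height. Both cabinets: grey, fixed, 200 wide, 160 deep, 250 mm high, fronts roughly towards the robot, about 0.1 m apart; either may be on the left.

How it is judged:
At the end, for the whole second after the job is handed in: the upper half door stands open by at least 1.4 rad (80 degrees) and is at rest, the lower bolt is home within 8 mm, and the neighbouring cabinet's door is shut within 0.1 rad (value of joint upper_leaf above 1.4 rad and velocity of joint upper_leaf between -0.05 and 0.05 rad/s and value of joint lower_bolt below 0.008 m and value of joint plain_door below 0.1 rad); the robot touches nothing.
It fails at once if the lower bolt was drawn by more than 8 mm (value of joint lower_bolt above 0.008 m).
It fails at once if the neighbouring cabinet's door was opened (value of joint plain_door above 0.1 rad).
It also fails if it takes over 38 s, if anything falls off the work surface, if the arm or the gripper's body presses on something with over 40 N, if the wrist force passes 120 N, or if a joint passes its speed limit or range.

ROBOT

A 6-joint arm with a two-finger parallel gripper is mounted at the origin on a cart in front of the work surface, level with it; the furniture and walls round the work are solid. World frame = base frame: x ahead of the robot, y to its left, z up, the work surface at z = 0. Lengths are in m, angles in rad, forces in N, time in s.
With the tool pointing down it reaches from about 0.35 to 1 m from the base axis. Payload 7.1 kg.
Tool frame: the origin (TCP) lies at the centre of the arm's flange, where the gripper is bolted on; the fingertips stand 173 mm ahead of it and the grasp point (between the pads) lies 155 mm ahead of it; y points along the fingers, x is the direction in which the jaws open and shut, and the axes are right-handed (so a half turn about y gives the same grasp; the last joint's range is limited). The gripper opens to 85 mm and grips with 20 to 120 N. Pads are 22 mm wide; open, the fingers measure 114 mm over their backs; the gripper's body (76 mm by 85 mm) begins 54 mm behind the grasp point. The pads swing forward as they close: fully open they stand 13 mm farther back than shut.
Start: joints at [1.231, 0.423, 1.63, -0, 1.089, -0.019], TCP at [0.197, 0.593, 0.405] pointing down, gripper open.
Joint ranges: [-3, 3], [-0.9, 2.11], [0.09, 2.58], [-1.31, 4.45], [0.11, 2.69], [-2.54, 2.54]. Speed limits (rad/s): [2.39, 2.39, 3.01, 3.14, 3.14, 3.14].

INTERFACE

Orientations are given as a 3x3 rotation matrix whose columns are the frame's x, y, z axes.
In Python, from cell import ctrl, viewer gives the robot as it stands.
- The arm moves only by the tool servo_tool, never from a script. Its argument "motion" is a list of rows, each an object of numbers: "x", "y", "z": the shift along the tool's x, y, z in mm; "turn": the turn about the tool's y in degrees; "grip": the finger opening in mm, from 0 to 85.4. A call has 1 to 10 rows; each row shifts and turns the commanded pose from where the row before left it, along the tool's axes as they then stand; what a row does not reach is not made up. A row lasts 1/10 s, in which the tool goes at most 50 mm and 8.59 degrees, less where a joint would pass 70% of its speed; a pose out of reach is approached as far as the arm can. A call with a gripper value outside its range is refused whole. The fingers move at their own pace and stop on an object; the grip force is fixed at half the most. Time passes only in rows, so rows that do not move let the fingers close. It gives the time, the measured TCP pose, the force and the opening at its end, in the units of the state.
- ctrl.state(): the state, without advancing time (a new reading comes with each control period).
- viewer.grab_frame(name): name is "side" or "top"; returns the picture (420x560x3 uint8, blue, green, red); there is no depth.
- viewer.calibration(name): a dict with "intrinsics" (3x3 intrinsics, pixels), "distortion" ([k1, k2, p1, p2, k3] as OpenCV has them; the pictures are not rectified), "R" (3x3) and "t" (3): a world point X has camera coordinates R X + t. Camera axes: x right, y down, z forward; pixel columns grow to the right and rows downward; lengths in m; the calibration is good to about 2 mm. A picture is of the moment at which its call begins. calibration takes no time and is no camera call.
- ctrl.sign_off(): hands the job in, once; it reports no verdict.
The state is a dict: "time_s": time; "q": joint angles; "joint_velocities": joint speeds; "joint_torque": joint torques, N m; "eef_pos": TCP position; "eef_rot": TCP orientation; "contact_force": force on the tool from outside, world axes, zero at the start; "torque": the same for the moment, N m; "grip_width": finger opening in m.
Only numpy, scipy, OpenCV 4.12 (cv2) and the standard library are available. Lean on these libraries where they do the work, as an engineer would, in place of code of your own. Each camera call takes 0.05 s, during which the arm holds its last target. There are 200 camera calls.

## Working session

There is one attempt and no reset: what is moved stays moved. The work goes in short steps, Python scripts to look and compute and a tool call to move; the robot and the scene stay as the last step left them, time stands still between calls to the robot, and variables do not carry over. Pictures are saved under pics/ and viewed, about 8 in all and at most 12, crops included, and the job is handed in when it is done.

Besides the shell and the picture viewer there is one more tool, called after "Emit:" as name(argument=value, ...), one argument or row to a line, values as JSON. servo_tool: Moves the arm, as the interface text tells. Its arguments: {"type":"object","properties":{"motion":{"type":"array"}},"required":["motion"]}

```bash
mkdir -p pics; ls
python3 - <<'E'
from cell import ctrl, viewer
import cv2,numpy as np
np.set_printoptions(precision=4,suppress=True)
for n in("side","top"):
    cv2.imwrite(f"pics/{n}0.png",viewer.grab_frame(n)); c=viewer.calibration(n)
    print(n,c, -np.array(c["R"]).T@np.array(c["t"]))
s=ctrl.state();print(s["time_s"],s["eef_pos"],s["eef_rot"])
E
```

```text
pics
side {'intrinsics': array([[510.0313,   0.    , 277.9732],
       [  0.    , 510.0313, 211.3515],
       [  0.    ,   0.    ,   1.    ]]), 'distortion': array([-0.0137,  0.    ,  0.    ,  0.    ,  0.    ]), 'R': array([[ 0.9645, -0.2639, -0.0079],
       [-0.165 , -0.5796, -0.798 ],
       [ 0.206 ,  0.771 , -0.6025]]), 't': array([-0.5772,  0.2318,  1.0632])} [ 0.3759 -0.8377  0.8211]
top {'intrinsics': array([[409.5053,   0.    , 280.8072],
       [  0.    , 409.5053, 206.0675],
       [  0.    ,   0.    ,   1.    ]]), 'distortion': array([0.0309, 0.    , 0.    , 0.    , 0.    ]), 'R': array([[-0.0051, -0.9999,  0.0104],
       [-0.9951,  0.0041, -0.0988],
       [ 0.0987, -0.0108, -0.9951]]), 't': array([0.0053, 0.6401, 1.0347])} [0.5348 0.0139 1.0927]
0.1 [0.197  0.5929 0.404 ] [[ 0.3153 -0.0005 -0.949 ]
 [ 0.949  -0.0013  0.3153]
 [-0.0014 -1.      0.    ]]
```

View pics/side0.png

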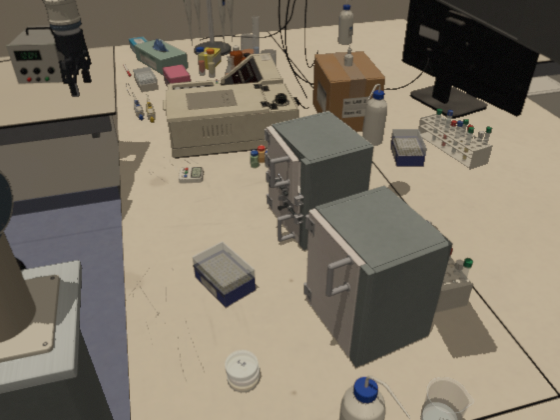

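View pics/top0.png

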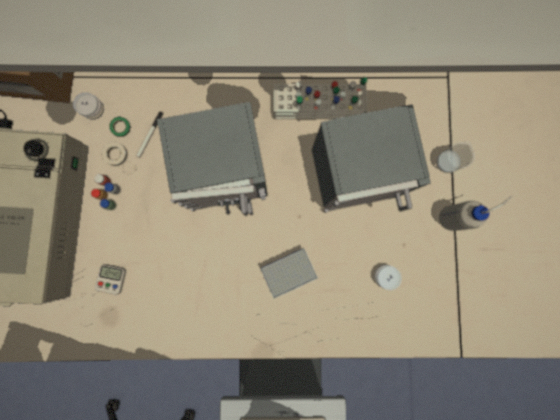

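Run:
```python
import cv2,numpy as np
t=cv2.imread("pics/top0.png")[90:225,150:275];s=cv2.imread("pics/side0.png")[110:250,250:380]
a=cv2.resize(t,(390*1,421),interpolation=cv2.INTER_CUBIC);b=cv2.resize(s,(390,420),interpolation=cv2.INTER_CUBIC)
cv2.imwrite("pics/z0.png",np.hstack([a[:420],b]))
```

```text
(no output)
```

View pics/z0.png

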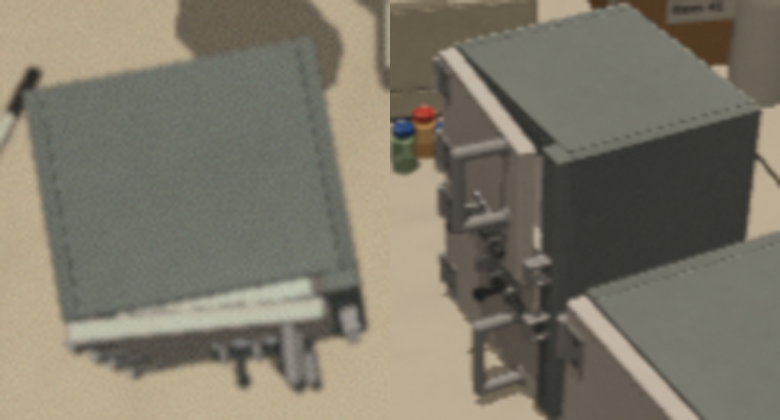

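```bash
cat > h.py <<'E'
import cv2,numpy as np
from cell import ctrl, viewer
np.set_printoptions(precision=4,suppress=True)
def onz(n,px,z):
    c=viewer.calibration(n);R=np.array(c["R"]);t=np.array(c["t"])
    u=cv2.undistortPoints(np.array([[px]],float),np.array(c["intrinsics"]),np.array(c["distortion"]))[0,0]
    d=R.T@np.array([u[0],u[1],1]);C=-R.T@t
    return C+d*(z-C[2])/d[2]
def proj(n,X):
    c=viewer.calibration(n)
    return cv2.projectPoints(np.array(X,float).reshape(-1,3),cv2.Rodrigues(np.array(c["R"]))[0],np.array(c["t"]),np.array(c["intrinsics"]),np.array(c["distortion"]))[0][:,0]
E
python3 - <<'E'
from h import *
T=lambda u,v:(150+u/3.12,90+v/3.12)
S=lambda u,v:(250+(u-390)/3,110+v/3)
for k,p,z in[("hingefront",(70,345),.247),("freefront",(322,318),.247),("freeback",(322,300),.247),("hingeback",(70,325),.247),("barend",(296,380),.245),("cabFR",(357,272),.25),("cabBR",(306,40),.25),("cabBL",(28,92),.25)]: print(k,onz("top",T(*p),z))
for k,p,z in[("hingefront",(440,55),.247),("freefront",(525,150),.247),("bartop",(459,152),.245),("barbot",(459,228),.172)]: print(k,onz("side",S(*p),z))
E
```

```text
hingefront [0.6311 0.2287 0.247 ]
freefront [0.6485 0.0619 0.247 ]
freeback [0.6607 0.062  0.247 ]
hingeback [0.6444 0.229  0.247 ]
barend [0.6073 0.0793 0.245 ]
cabFR [0.679  0.0385 0.25  ]
cabBR [0.8381 0.0728 0.25  ]
cabBL [0.8019 0.2593 0.25  ]
hingefront [0.6329 0.2211 0.247 ]
freefront [0.656 0.064 0.247]
bartop [0.6105 0.0776 0.245 ]
barbot [0.6121 0.0878 0.172 ]
```

Emit:
servo_tool(
  motion=[
    {"y":-50,"grip":85},
    {"turn":-8.27},
    {"turn":-8.27},
    {"turn":-8.27},
    {"x":-40,"z":-25},
    {"x":-40,"z":-25},
    {"x":-40,"z":-25},
    {"x":-40,"z":-25},
    {"x":-40,"z":-25},
    {"x":-40,"z":-25},
  ],
)

```text
schema error: expected keys x, y, z, turn, grip
```

Emit:
servo_tool(
  motion=[
    {"x":-40,"z":-25},
    {"x":-40,"z":-25},
    {"x":-40,"z":-25},
    {"x":-40,"z":-25},
    {"x":-40,"z":-25},
    {"x":-40,"z":-25},
    {"x":-40,"z":-25},
    {},
    {},
  ],
)

```text
schema error: expected keys x, y, z, turn, grip
```

All keys needed.

Emit:
servo_tool(
  motion=[
    {"x":0,"y":-50,"z":0,"turn":0,"grip":85},
    {"x":0,"y":0,"z":0,"turn":-8.27,"grip":85},
    {"x":0,"y":0,"z":0,"turn":-8.27,"grip":85},
    {"x":0,"y":0,"z":0,"turn":-8.27,"grip":85},
    {"x":-40,"y":0,"z":-25,"turn":0,"grip":85},
    {"x":-40,"y":0,"z":-25,"turn":0,"grip":85},
    {"x":-40,"y":0,"z":-25,"turn":0,"grip":85},
    {"x":-40,"y":0,"z":-25,"turn":0,"grip":85},
    {"x":-40,"y":0,"z":-25,"turn":0,"grip":85},
    {"x":-40,"y":0,"z":-25,"turn":0,"grip":85},
  ],
)

```text
time_s: 1.1
eef_pos: [0.3737, 0.3697, 0.4545]
eef_rot: [[-0.112, -0.0, -0.994], [0.994, -0.0, -0.112], [-0.0, -1.0, 0.0]]
contact_force: [0.4, -0.4, 0.5]
grip_width: 0.0849
```

Emit:
servo_tool(
  motion=[
    {"x":-40,"y":0,"z":-25,"turn":0,"grip":85},
    {"x":-40,"y":0,"z":-25,"turn":0,"grip":85},
    {"x":-40,"y":0,"z":-25,"turn":0,"grip":85},
    {"x":-40,"y":0,"z":-25,"turn":0,"grip":85},
    {"x":-40,"y":0,"z":-25,"turn":0,"grip":85},
    {"x":-40,"y":0,"z":-25,"turn":0,"grip":85},
    {"x":0,"y":0,"z":0,"turn":0,"grip":85},
    {"x":0,"y":0,"z":0,"turn":0,"grip":85},
  ],
)

```text
time_s: 1.9
eef_pos: [0.5492, 0.1487, 0.4541]
eef_rot: [[-0.109, -0.001, -0.994], [0.994, -0.0, -0.109], [0.0, -1.0, 0.001]]
contact_force: [0.5, 1.5, -0.8]
grip_width: 0.0849
```

Emit:
servo_tool(
  motion=[
    {"x":-38,"y":0,"z":-27,"turn":0,"grip":85},
    {"x":-38,"y":0,"z":-27,"turn":0,"grip":85},
    {"x":0,"y":0,"z":0,"turn":0,"grip":85},
    {"x":0,"y":0,"z":0,"turn":0,"grip":85},
  ],
)

```text
time_s: 2.3
eef_pos: [0.6107, 0.0808, 0.4542]
eef_rot: [[-0.112, -0.001, -0.994], [0.994, 0.0, -0.112], [0.0, -1.0, 0.001]]
contact_force: [-0.2, -0.2, -0.5]
grip_width: 0.085
```

Run:
```python
from h import *
s=ctrl.state();p=s["eef_pos"];print(p)
im=viewer.grab_frame("side")
for z in(.245,.172):
  for c,X in(((0,0,255),[.611,.079,z]),):
    q=proj("side",X)[0];print(q); cv2.circle(im,tuple(int(v) for v in q),1,c,-1)
q=proj("side",[p[0],p[1],p[2]-.155])[0];print(q);cv2.circle(im,tuple(int(v) for v in q),1,(0,255,0),-1)
cv2.imwrite("pics/s1.png",cv2.resize(im[60:240,190:390],(660,594),interpolation=cv2.INTER_CUBIC))
```

```text
[0.6107 0.0808 0.4542]
[273.0623 160.3171]
[273.5053 188.1896]
[272.3666 137.7831]
```

View pics/s1.png

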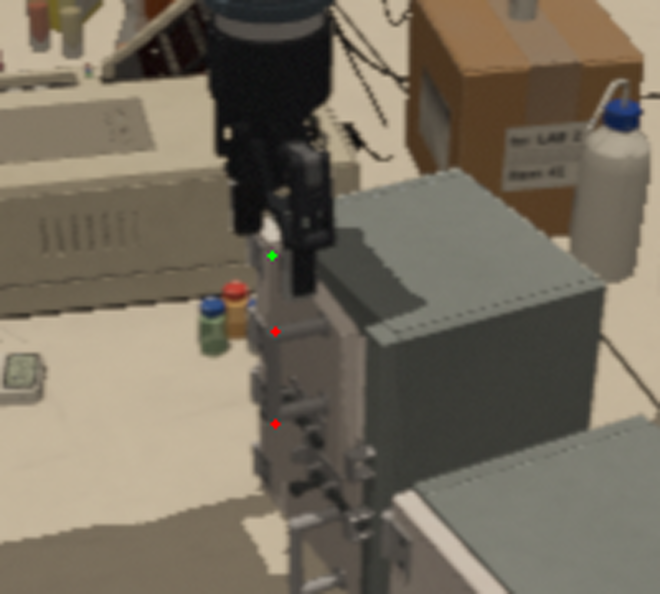

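The side view shows the bar at crop (270, 325–415), within about 2 mm of the estimate, with the gripper directly over it. I'll descend and grip.

Emit:
servo_tool(
  motion=[
    {"x":-1,"y":25,"z":1,"turn":0,"grip":85},
    {"x":0,"y":25,"z":0,"turn":0,"grip":85},
    {"x":0,"y":24,"z":0,"turn":0,"grip":85},
    {"x":0,"y":0,"z":0,"turn":0,"grip":85},
  ],
)

```text
time_s: 2.75
eef_pos: [0.6079, 0.0807, 0.3776]
eef_rot: [[-0.114, -0.007, -0.993], [0.993, -0.001, -0.114], [0.0, -1.0, 0.007]]
contact_force: [-0.2, 0.5, -0.1]
grip_width: 0.085
```

Emit:
servo_tool(
  motion=[
    {"x":0,"y":0,"z":0,"turn":0,"grip":0},
    {"x":0,"y":0,"z":0,"turn":0,"grip":0},
    {"x":0,"y":0,"z":0,"turn":0,"grip":0},
    {"x":0,"y":0,"z":0,"turn":0,"grip":0},
    {"x":0,"y":0,"z":0,"turn":0,"grip":0},
    {"x":0,"y":0,"z":0,"turn":0,"grip":0},
    {"x":0,"y":0,"z":0,"turn":0,"grip":0},
    {"x":0,"y":0,"z":0,"turn":0,"grip":0},
  ],
)

```text
time_s: 3.55
eef_pos: [0.6111, 0.0817, 0.3819]
eef_rot: [[-0.112, 0.004, -0.994], [0.994, 0.006, -0.112], [0.005, -1.0, -0.005]]
contact_force: [3.4, 15.4, 0.7]
grip_width: 0.0097
```

Emit:
servo_tool(
  motion=[
    {"x":4.5,"y":0,"z":12.5,"turn":5,"grip":0},
    {"x":4.5,"y":0,"z":12.5,"turn":5,"grip":0},
    {"x":4.5,"y":0,"z":12.5,"turn":5,"grip":0},
    {"x":4.5,"y":0,"z":12.5,"turn":5,"grip":0},
    {"x":0,"y":0,"z":0,"turn":0,"grip":0},
  ],
)

```text
time_s: 4.05
eef_pos: [0.5614, 0.1007, 0.3819]
eef_rot: [[0.237, 0.006, -0.972], [0.972, 0.005, 0.237], [0.007, -1.0, -0.005]]
contact_force: [8.7, 14.3, -6.0]
grip_width: 0.0095
```

Emit:
servo_tool(
  motion=[
    {"x":4.5,"y":0,"z":12.5,"turn":5,"grip":0},
    {"x":4.5,"y":0,"z":12.5,"turn":5,"grip":0},
    {"x":4.5,"y":0,"z":12.5,"turn":5,"grip":0},
    {"x":4.5,"y":0,"z":12.5,"turn":5,"grip":0},
    {"x":4.5,"y":0,"z":12.5,"turn":5,"grip":0},
    {"x":4.5,"y":0,"z":12.5,"turn":5,"grip":0},
    {"x":0,"y":0,"z":0,"turn":0,"grip":0},
  ],
)

```text
time_s: 4.75
eef_pos: [0.5073, 0.1565, 0.3819]
eef_rot: [[0.69, 0.007, -0.724], [0.724, 0.003, 0.69], [0.007, -1.0, -0.003]]
contact_force: [9.8, 6.5, -5.9]
grip_width: 0.0094
```

Emit:
servo_tool(
  motion=[
    {"x":4.5,"y":0,"z":12.5,"turn":5,"grip":0},
    {"x":4.5,"y":0,"z":12.5,"turn":5,"grip":0},
    {"x":4.5,"y":0,"z":12.5,"turn":5,"grip":0},
    {"x":4.5,"y":0,"z":12.5,"turn":5,"grip":0},
    {"x":4.5,"y":0,"z":12.5,"turn":5,"grip":0},
    {"x":4.5,"y":0,"z":12.5,"turn":5,"grip":0},
    {"x":4.5,"y":0,"z":12.5,"turn":5,"grip":0},
    {"x":4.5,"y":0,"z":12.5,"turn":5,"grip":0},
    {"x":4.5,"y":0,"z":12.5,"turn":5,"grip":0},
    {"x":0,"y":0,"z":0,"turn":0,"grip":0},
  ],
)

```text
time_s: 5.75
eef_pos: [0.4936, 0.2716, 0.3818]
eef_rot: [[1.0, 0.004, -0.024], [0.024, 0.001, 1.0], [0.004, -1.0, 0.001]]
contact_force: [4.9, 0.1, 5.0]
grip_width: 0.0096
```

Emit:
servo_tool(
  motion=[
    {"x":0,"y":0,"z":0,"turn":0,"grip":50},
    {"x":0,"y":0,"z":0,"turn":0,"grip":50},
    {"x":0,"y":0,"z":0,"turn":0,"grip":50},
    {"x":0,"y":0,"z":0,"turn":0,"grip":50},
    {"x":0,"y":0,"z":0,"turn":0,"grip":50},
  ],
)

```text
time_s: 6.25
eef_pos: [0.4923, 0.2701, 0.3807]
eef_rot: [[1.0, -0.0, -0.025], [0.025, -0.0, 1.0], [-0.0, -1.0, -0.0]]
contact_force: [-0.6, -0.4, -0.8]
grip_width: 0.0502
```

Emit:
servo_tool(
  motion=[
    {"x":0,"y":-25,"z":0,"turn":0,"grip":50},
    {"x":0,"y":-35,"z":0,"turn":0,"grip":50},
    {"x":0,"y":-35,"z":0,"turn":0,"grip":50},
    {"x":-45,"y":0,"z":0,"turn":0,"grip":50},
    {"x":-45,"y":0,"z":0,"turn":0,"grip":50},
    {"x":0,"y":0,"z":0,"turn":0,"grip":50},
    {"x":0,"y":0,"z":0,"turn":0,"grip":50},
  ],
)

```text
time_s: 6.95
eef_pos: [0.4017, 0.2681, 0.4762]
eef_rot: [[1.0, 0.001, -0.026], [0.026, 0.0, 1.0], [0.001, -1.0, 0.0]]
contact_force: [-0.6, 0.5, 0.3]
grip_width: 0.0496
```

Run:
```python
from h import *
a=viewer.grab_frame("top");b=viewer.grab_frame("side");s=ctrl.state();print(s["time_s"],s["eef_pos"],s["contact_force"])
cv2.imwrite("pics/end.png",np.hstack([cv2.resize(a[80:300,130:430],(400,293)),cv2.resize(b[60:280,150:450],(400,293))]))
```

```text
7.05 [0.403  0.2683 0.476 ] [-0.115   0.0174  0.4271]
```

View pics/end.png

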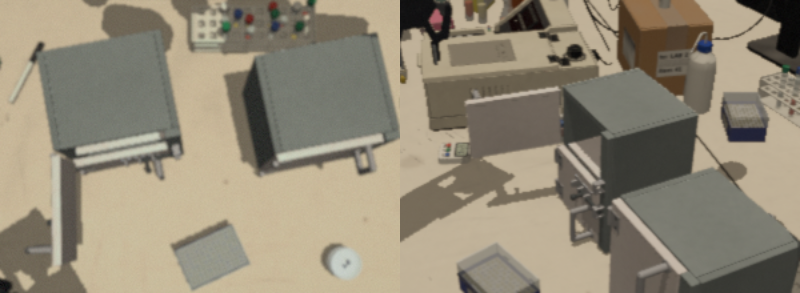

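The upper leaf stands at about 100° (the strip at crop x≈57, y 155–265). The lower half and the neighbouring door are shut, and the arm is clear.

```bash
python3 -c "
from cell import ctrl
print(ctrl.sign_off())"
```

```text
the job is handed in; nothing more can be done
None
```

I opened the upper half door to about 100° (about 1.74 rad), let go, backed the arm clear and handed the job in at about 7 s of robot time.

- **How it was done:** I located the upper handle in both camera views, which agreed within about 3 mm. I gripped it from above and swung it through 95° about its hinge in 5° steps. The door was already about 5° ajar. The wrist force was at most about 18 N at the readings taken between moves.
- **Last checks:** The final pictures show the upper leaf past square to the cabinet, the lower half and the neighbouring door shut, and the gripper clear with about zero contact force.
- **Not directly measured:** The 100° comes from the gripper's orientation when it let go and agrees with the pictures. I did not measure the lower bolt's position itself. It looked home, and nothing I did went near it. No check failed or disagreed.

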